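# Erect the fold-flat crate and pack the stacking cups

## Robot

A 6-joint arm with a two-finger parallel gripper is mounted at the origin on a cart in front of the work surface, level with it; the furniture and walls round the work are solid. World frame = base frame: x ahead of the robot, y to its left, z up, the work surface at z = 0. Lengths are in m, angles in rad, forces in N, time in s.
With the tool pointing down it reaches from about 0.375 to 0.9 m from the base axis. Payload 3.1 kg.
Tool frame: the origin (TCP) lies between the finger pads; the fingertips stand 19 mm ahead of it and the grasp point (between the pads) is the TCP; z points along the fingers, y is the line along which they close (so a half turn about z gives the same grasp; the last joint's range is limited). The gripper opens to 87 mm and grips with 3 to 60 N. Pads are 19 mm wide; open, the fingers measure 117 mm over their backs; the gripper's body (75 mm by 190 mm) begins 51 mm behind the grasp point.
Start: joints at [-1.482, 0.527, 1.433, -0, 1.181, -0.178], TCP at [0.165, -0.603, 0.242] pointing down, gripper open.
Joint ranges: [-3.08, 3.08], [-0.75, 2.2], [0.22, 2.44], [-1.43, 4.57], [0, 2.65], [-2.85, 2.85]. Speed limits (rad/s): [2.79, 2.79, 3.14, 3.14, 3.14, 3.14].

## Interface

Orientations are given as a unit quaternion [x, y, z, w].
In Python, from rig import telemetry, viewer, hand_in gives the robot as it stands. The module is installed in compiled form; this text tells all that it offers.
- The arm moves only by the shell command python3 -m creep 'ROWS' [FORCE]. ROWS is JSON, a list of rows, each an object with "translation": the shift along the tool's x, y, z in mm, a list of three; "roll": the turn about the tool's z in degrees; "gripper": the finger opening in mm, from 0 to 87. In form: [{"translation": [tx, ty, tz], "roll": roll, "gripper": gripper}, ...]. A call has 1 to 5 rows; each row is the pose to reach, as a shift and turn from the pose commanded when the call began, along the tool's axes at that moment; what a row does not reach only later rows make up. A row lasts 1/12 s, in which the tool goes at most 41.7 mm and 7.16 degrees, less where a joint would pass 70% of its speed; a pose out of reach is approached as far as the arm can. A call with a gripper value outside its range is refused whole. The fingers move at their own pace and stop on an object; FORCE is the grip in N (left out, the last holds). Time passes only in rows, so rows that repeat a pose let the fingers close. It gives the time, the measured TCP pose, the force, the opening and the grip force at its end, in the units of the state.
- telemetry.get_obs(): the state, without advancing time (a new reading comes with each control period).
- viewer.camera(name): name is "scene" or "top" or "wrist"; returns the picture (400x640x3 uint8, blue, green, red); there is no depth.
- viewer.camera_info(name): a dict with "intrinsics" (3x3 intrinsics, pixels), "k1" (the pictures are not rectified: a ray, as slopes to the right and down, at radius r is drawn at 1 + k1 r^2 times it, then the intrinsics apply), "rvec" (rotation vector, rad) and "tvec" (3), from world to camera coordinates, as OpenCV has them; the wrist camera has in their place "hand_eye" (4x4, takes a point from camera to tool coordinates, whose origin is the TCP and whose axes are the flange's). Camera axes: x right, y down, z forward; pixel columns grow to the right and rows downward; lengths in m; the calibration is good to about 2 mm. A picture is of the moment at which its call begins: read the wrist's pose just before it. camera_info takes no time and is no camera call.
- hand_in(): hands the job in; it is judged then, once.
Trained networks look in the newest picture that a camera, given by its name, has taken for a name from the list of things; names that differ only in an ending like _2 or _b are one class to them, and where a whole thing is asked for, a point or a joint stands for the part that bears it (a point fixed in the world has none). Each returns a list of dicts, best first, with "p" (0 to 1); they miss things now and then, are a little off and sometimes report something else, mostly with a low value. They report only what shows in the picture. A call takes as long as a camera call.
- viewer.recognise(camera, thing): "bbox" ([left, top, width, height] in pixels, round what is visible of it).
The state is a dict: "time": time; "q": joint angles; "joint_velocities": joint speeds; "joint_torque": joint torques, N m; "position": TCP position; "tool_rot": TCP orientation; "ft_force": force on the tool from outside, world axes, zero at the start; "moment": the same for the moment, N m; "grip_width": finger opening in m; "grip_force": force on a finger pad.
Only numpy, scipy, OpenCV 4.12 (cv2) and the standard library are available. Lean on these libraries where they do the work, as an engineer would, in place of code of your own. Each camera call takes 0.05 s, during which the arm holds its last target. There are 200 camera calls.

## Task

Set up the grey fold-flat crate by swinging both of its end walls fully upright; then pack the three stepped steel cups into it as one nested stack, standing upright on the crate's floor, each cup fully home in the one below. Do not tip a cup over, and leave the straight-sided beaker and the other things standing about where they are.

Things in the scene. Friction and masses are not known exactly. Their poses are not given: they have to be found in the camera images.
- crate: grey plastic fold-flat crate, 150 mm along its x, 138 mm along its y, fixed to the table. Its two long walls (across y) stand, 65 mm high, 130 mm apart inside; its two end walls hinge up at the x ends (127 mm apart inside when upright, 65 mm high). Flat floor 8 mm above the table. Origin: centre of the underside, on the table; x roughly away from the robot, z up
- near_wall (a joint): joint of the crate's near (-x) end wall: 0 = folded flat inward over the floor, 1.57 = upright, 1.60 = against its stop; a stiff hinge that stays where it is left. Hinge line along the crate's y at crate x = -66 mm, 11.5 mm above the table
- far_wall (a joint): joint of the crate's far (+x) end wall: 0 = folded flat inward over the floor, 1.57 = upright, 1.60 = against its stop; a stiff hinge that stays where it is left. Hinge line along the crate's y at crate x = +66 mm, 11.5 mm above the table
- near_wall_grip (a point): midpoint between the legs of the steel bow handle on the near end wall's outer (folded: upper) face: 38 mm from the hinge line, 13.5 mm off the face. Bow 43 mm wide along crate y, bar 7 mm thick, crossbar 6.5 mm further out. The wall is 124 mm wide, 54 mm high, 5 mm thick; the frame turns with it and equals the crate's when folded flat
- far_wall_grip (a point): midpoint between the legs of the steel bow handle on the far end wall's outer (folded: upper) face: 38 mm from the hinge line, 13.5 mm off the face. Bow 43 mm wide along crate y, bar 7 mm thick, crossbar 6.5 mm further out. The wall is 124 mm wide, 54 mm high, 5 mm thick; the frame turns with it and equals the crate's when folded flat
- cup_a: one of three identical stepped stacking cups of plain steel, upright and empty, 70 mm tall: foot 40 mm across, tapering out to 56 mm at 46 mm height, then a step to a straight collar 64 mm across (46 to 70 mm height; mouth inside 59 mm). Nested, its step rests on the rim of the cup below, 24 mm higher; about 1.5 mm play all round. Origin: centre of the underside, z up
- cup_b: one of three identical stepped stacking cups of plain steel, upright and empty, 70 mm tall: foot 40 mm across, tapering out to 56 mm at 46 mm height, then a step to a straight collar 64 mm across (46 to 70 mm height; mouth inside 59 mm). Nested, its step rests on the rim of the cup below, 24 mm higher; about 1.5 mm play all round. Origin: centre of the underside, z up
- cup_c: one of three identical stepped stacking cups of plain steel, upright and empty, 70 mm tall: foot 40 mm across, tapering out to 56 mm at 46 mm height, then a step to a straight collar 64 mm across (46 to 70 mm height; mouth inside 59 mm). Nested, its step rests on the rim of the cup below, 24 mm higher; about 1.5 mm play all round. Origin: centre of the underside, z up
- beaker: straight-sided plain steel beaker without a step, 59 mm across and 61 mm tall, standing among the cups; it does not belong to the set and stays. Origin: centre of the underside
- tweezers: steel tweezers lying flat among the cups, 122 x 12 x 9 mm, long along their x; stay. Origin: centre of the underside
- cap_screw: cap screw standing on its head among the cups, 13 mm across, 26 mm tall; stays. Origin: centre of the underside
- fibre_spool: spool on its flange at the right, 66 mm across, 35 mm high; stays. Origin: centre of the underside

How it is judged:
On the way, in this order (a step that is already met when the one before it is completed fails the run):
1. one of the two end walls stands upright (value of joint any of near_wall, far_wall above 1.45 rad), for 0.2 s.
2. both end walls stand upright (value of joint each of near_wall, far_wall above 1.45 rad), for 0.2 s.
3. a cup stands upright on the crate's floor (((x of cup_a in the frame of crate between -0.045 and 0.045 m and y of cup_a in the frame of crate between -0.045 and 0.045 m and z of cup_a in the frame of crate between 0.004 and 0.012 m and angle between cup_a's own z axis and vertical below 0.1 rad) or (x of cup_b in the frame of crate between -0.045 and 0.045 m and y of cup_b in the frame of crate between -0.045 and 0.045 m and z of cup_b in the frame of crate between 0.004 and 0.012 m and angle between cup_b's own z axis and vertical below 0.1 rad) or (x of cup_c in the frame of crate between -0.045 and 0.045 m and y of cup_c in the frame of crate between -0.045 and 0.045 m and z of cup_c in the frame of crate between 0.004 and 0.012 m and angle between cup_c's own z axis and vertical below 0.1 rad))), for 0.2 s.
At the end, for the whole second after the job is handed in: Both end walls upright (joint above 1.45). Three cups at rest in one stack, none leaning over 0.1 rad: the lowest on the crate floor (underside at 4 to 12 mm, within 45 mm of the crate's centre in x and y), each next 20 to 27.5 mm above and within 5 mm of the axis of the one it sits in (all of step 2 and ((x of cup_a in the frame of crate between -0.045 and 0.045 m and y of cup_a in the frame of crate between -0.045 and 0.045 m and z of cup_a in the frame of crate between 0.004 and 0.012 m and angle between cup_a's own z axis and vertical below 0.1 rad and z of cup_b in the frame of cup_a between 0.02 and 0.0275 m and horizontal distance between cup_b and cup_a below 0.005 m and z of cup_c in the frame of cup_b between 0.02 and 0.0275 m and horizontal distance between cup_c and cup_b below 0.005 m) or (x of cup_a in the frame of crate between -0.045 and 0.045 m and y of cup_a in the frame of crate between -0.045 and 0.045 m and z of cup_a in the frame of crate between 0.004 and 0.012 m and angle between cup_a's own z axis and vertical below 0.1 rad and z of cup_c in the frame of cup_a between 0.02 and 0.0275 m and horizontal distance between cup_c and cup_a below 0.005 m and z of cup_b in the frame of cup_c between 0.02 and 0.0275 m and horizontal distance between cup_b and cup_c below 0.005 m) or (x of cup_b in the frame of crate between -0.045 and 0.045 m and y of cup_b in the frame of crate between -0.045 and 0.045 m and z of cup_b in the frame of crate between 0.004 and 0.012 m and angle between cup_b's own z axis and vertical below 0.1 rad and z of cup_a in the frame of cup_b between 0.02 and 0.0275 m and horizontal distance between cup_a and cup_b below 0.005 m and z of cup_c in the frame of cup_a between 0.02 and 0.0275 m and horizontal distance between cup_c and cup_a below 0.005 m) or (x of cup_b in the frame of crate between -0.045 and 0.045 m and y of cup_b in the frame of crate between -0.045 and 0.045 m and z of cup_b in the frame of crate between 0.004 and 0.012 m and angle between cup_b's own z axis and vertical below 0.1 rad and z of cup_c in the frame of cup_b between 0.02 and 0.0275 m and horizontal distance between cup_c and cup_b below 0.005 m and z of cup_a in the frame of cup_c between 0.02 and 0.0275 m and horizontal distance between cup_a and cup_c below 0.005 m) or (x of cup_c in the frame of crate between -0.045 and 0.045 m and y of cup_c in the frame of crate between -0.045 and 0.045 m and z of cup_c in the frame of crate between 0.004 and 0.012 m and angle between cup_c's own z axis and vertical below 0.1 rad and z of cup_a in the frame of cup_c between 0.02 and 0.0275 m and horizontal distance between cup_a and cup_c below 0.005 m and z of cup_b in the frame of cup_a between 0.02 and 0.0275 m and horizontal distance between cup_b and cup_a below 0.005 m) or (x of cup_c in the frame of crate between -0.045 and 0.045 m and y of cup_c in the frame of crate between -0.045 and 0.045 m and z of cup_c in the frame of crate between 0.004 and 0.012 m and angle between cup_c's own z axis and vertical below 0.1 rad and z of cup_b in the frame of cup_c between 0.02 and 0.0275 m and horizontal distance between cup_b and cup_c below 0.005 m and z of cup_a in the frame of cup_b between 0.02 and 0.0275 m and horizontal distance between cup_a and cup_b below 0.005 m)) and angle between each of cup_a, cup_b, cup_c's own z axis and vertical below 0.1 rad and linear speed of each of cup_a, cup_b, cup_c below 0.02 m/s); the robot touches nothing.
It fails at once if a cup is tipped over (leans more than 0.8 rad) (angle between any of cup_a, cup_b, cup_c's own z axis and vertical above 0.8 rad).
It fails at once if the beaker or another bystander is moved by more than 20 mm (distance of any of beaker, tweezers, cap_screw, fibre_spool from where it was at the start of the episode above 0.02 m).
It also fails if it takes over 72 s, if anything falls off the work surface, if the arm or the gripper's body presses on something with over 40 N, if the wrist force passes 120 N, or if a joint passes its speed limit or range.

## Working session

There is one attempt and no reset: what is moved stays moved. The work goes in short steps, Python scripts to look and compute and a shell command to move; the robot and the scene stay as the last step left them, time stands still between calls to the robot, and variables do not carry over. Pictures are saved under pics/ and viewed, at most 10 in all, crops included, and the job is handed in when it is done.

```bash
mkdir -p pics; cat > h.py <<'E'
import numpy as np, cv2
from scipy.spatial.transform import Rotation as R
from rig import telemetry, viewer
def obs(): return telemetry.get_obs()
def cam(name, T=None):
    """K,k1,camera-to-world R, centre"""
    i=viewer.camera_info(name)
    K=np.array(i["intrinsics"],float); k1=i["k1"]
    if "hand_eye" in i:
        o=T or obs(); he=np.array(i["hand_eye"]); Rt=R.from_quat(o["tool_rot"]).as_matrix()
        return K,k1,Rt@he[:3,:3],Rt@he[:3,3]+np.array(o["position"])
    Rw=R.from_rotvec(np.ravel(i["rvec"])).as_matrix()
    return K,k1,Rw.T,-Rw.T@np.ravel(i["tvec"])
def unproj(c,uv,z):
    K,k1,Rc,C=c
    n=cv2.undistortPoints(np.array(uv,float).reshape(-1,1,2),K,np.array([k1,0,0,0.])).reshape(-1,2)
    d=np.c_[n,np.ones(len(n))]@Rc.T
    return C+d*((np.ravel(z)-C[2])/d[:,2])[:,None]
def proj(c,P):
    K,k1,Rc,C=c; Rw=Rc.T
    return cv2.projectPoints(np.array(P,float).reshape(-1,1,3),cv2.Rodrigues(Rw)[0],-Rw@C,K,np.array([k1,0,0,0.]))[0].reshape(-1,2)
def go(xyz,yaw=None,o=None):
    """print tool shift mm to bring TCP to xyz, and roll deg to bring tool y to world yaw (deg, mod 180)"""
    o=o or obs(); Rt=R.from_quat(o["tool_rot"]).as_matrix()
    t=Rt.T@(np.array(xyz)-o["position"])*1000
    cur=np.degrees(np.arctan2(Rt[1,1],Rt[0,1]))
    r=None if yaw is None else -((yaw-cur+90)%180-90)
    return np.round(t,1), None if r is None else round(r,1)
E
python3 - <<'E'
from h import *
for n in ("top","scene","wrist"):
    o=obs(); im=viewer.camera(n); cv2.imwrite(f"pics/{n}0.png",im); print(n,cam(n,o)[3],cam(n,o)[2][:,2])
    for t in ("crate","near_wall","far_wall_grip","cup_a","beaker","tweezers","cap_screw","fibre_spool"):
        print(t,[([round(v) for v in d["bbox"]],round(d["p"],2)) for d in viewer.recognise(n,t)][:5])
print(obs())
E
```

```text
top [ 0.45280057 -0.07423806  0.99062999] [ 0.11362587 -0.00286196 -0.99351949]
crate [([183, 166, 88, 92], 0.74)]
near_wall [([194, 212, 64, 39], 0.58)]
far_wall_grip [([206, 176, 63, 39], 0.78)]
cup_a [([307, 172, 39, 36], 0.86), ([379, 247, 39, 33], 0.75), ([312, 226, 36, 38], 0.6)]
beaker [([381, 175, 32, 34], 0.87)]
tweezers [([313, 227, 38, 36], 0.17)]
cap_screw []
fibre_spool [([402, 135, 34, 34], 0.68)]
scene [ 0.23752932 -0.6866209   0.51334187] [ 0.3663737   0.75837791 -0.53910412]
crate [([242, 138, 81, 64], 0.74)]
near_wall [([318, 183, 35, 45], 0.66), ([245, 163, 29, 12], 0.47)]
far_wall_grip [([280, 157, 28, 14], 0.7), ([356, 231, 7, 13], 0.53)]
cup_a [([318, 184, 34, 45], 0.86), ([271, 202, 33, 44], 0.61)]
beaker [([356, 230, 44, 46], 0.98)]
tweezers [([304, 229, 4, 3], 0.63), ([359, 228, 40, 48], 0.54), ([419, 243, 38, 39], 0.16)]
cap_screw [([356, 232, 8, 7], 0.54)]
fibre_spool [([417, 242, 41, 45], 0.57), ([241, 138, 80, 65], 0.32)]
wrist [ 0.23600483 -0.5836383   0.38435175] [-0.25827469 -0.07187934 -0.96339376]
crate []
near_wall []
far_wall_grip []
cup_a []
beaker []
tweezers []
cap_screw []
fibre_spool []
{'time': 1.35, 'q': array([-1.48249399e+00,  5.27550822e-01,  1.43266913e+00,  1.71827272e-05,
        1.18140966e+00, -1.78503913e-01]), 'joint_velocities': array([ 1.07133009e-03, -8.12350384e-05, -9.09346665e-04,  1.21706836e-03,
       -3.62725760e-04, -1.02567936e-03]), 'joint_torque': array([-4.75909455e-04, -4.40012348e+01, -1.76982129e+01,  6.30743313e-02,
        5.04002545e-02, -2.68634386e-05]), 'position': array([ 0.16481218, -0.60286802,  0.24152699]), 'tool_rot': array([ 9.91115425e-01,  1.33004561e-01,  8.77319710e-06, -1.81012583e-05]), 'ft_force': array([0.14721992, 0.63328554, 0.39129045]), 'moment': array([-0.00881097, -0.03387056,  0.01159057]), 'grip_force': 0.0, 'grip_width': 0.08661970606059999}
```

View pics/top0.png

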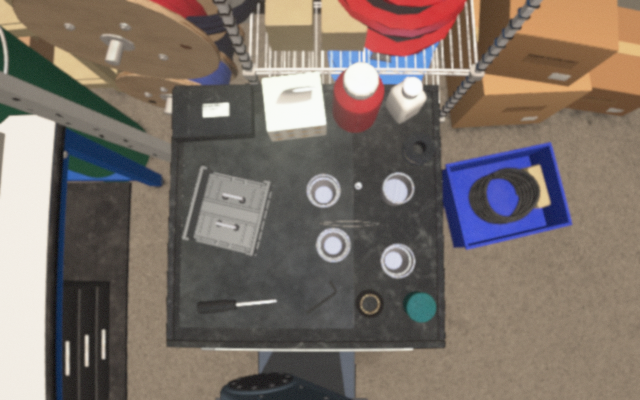

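View pics/scene0.png

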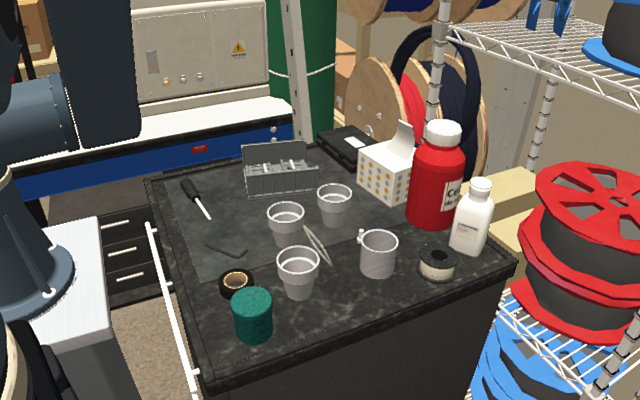

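```bash
python3 - <<'E'
from h import *
im=cv2.imread("pics/top0.png"); cv2.imwrite("pics/crop1.png",cv2.resize(im[150:285,175:440],None,fx=3,fy=3,interpolation=cv2.INTER_CUBIC))
c=cam("top"); print(c[0],c[1])
for n,uv,z in (("cupL",(326.5,190),.07),("cupN",(330,245),.07),("cupR",(398.5,263),.07),("beaker",(397,192),.061),("spool",(419,152),.035),("screw",(358,185),.026),("nearh",(228,226),.034),("farh",(233,197),.034)): print(n,unproj(c,uv,z).round(3))
E
```

```text
[[477.68769497   0.         326.96391989]
 [  0.         477.68769497 198.32194398]
 [  0.           0.           1.        ]] -0.13163839505050928
cupL [[ 0.574 -0.076  0.07 ]]
cupN [[ 0.468 -0.082  0.07 ]]
cupR [[ 0.433 -0.214  0.07 ]]
beaker [[ 0.571 -0.215  0.061]]
spool [[ 0.657 -0.266  0.035]]
screw [[ 0.59  -0.14   0.026]]
nearh [[0.507 0.122 0.034]]
farh [[0.566 0.113 0.034]]
```

View pics/crop1.png

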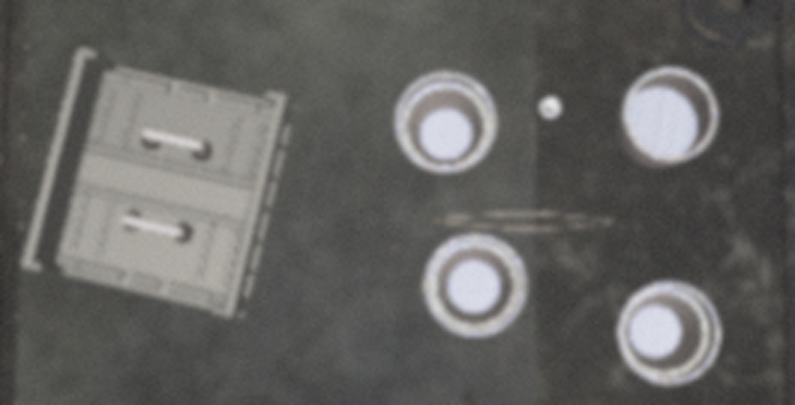

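```bash
cat > crate.py <<'E'
from h import *
from scipy.optimize import least_squares
def fit(c,uv,x0=(.535,.118,-.235)):
    """uv: near handle ends (+y,-y), far handle ends (+y,-y) in pixels"""
    P=np.array([[-28,21.5,34],[-28,-21.5,34],[28,21.5,34],[28,-21.5,34]])/1000
    def f(p): return (proj(c,P@R.from_euler("z",p[2]).as_matrix().T+[p[0],p[1],0])-uv).ravel()
    s=least_squares(f,x0); return s.x,np.abs(s.fun).max()
def w(p,xyz): return R.from_euler("z",p[2]).as_matrix()@np.array(xyz)+[p[0],p[1],0]
E
python3 - <<'E'
from crate import *
c=cam("top"); q=lambda a:np.array(a,float)/3+[174.7,149.7]
p,e=fit(c,q([[122,217],[191,234],[140,133],[211,149]])); print(p,e)
print("cups L N R, beaker",unproj(c,q([[445.5,121.5],[475,285.5],[669,333],[670,116]]),[.07,.07,.07,.061]).round(4))
print(unproj(c,q([[435,220],[612,222]]),.009).round(3), unproj(c,q([[550,108]]),.026).round(3))
print(proj(c,[w(p,a) for a in [[-75,69,65],[75,69,65],[-75,-69,65],[75,-69,65]]/np.array(1000)])*3-[525,450])
print(go([.45,-.3,.25]),go([p[0],p[1],.25],90+np.degrees(p[2])))
E
```

```text
[ 0.53757819  0.11892627 -0.21522303] 1.6204491595393904
cups L N R, beaker [[ 0.574  -0.0696  0.07  ]
 [ 0.4681 -0.0882  0.07  ]
 [ 0.437  -0.2124  0.07  ]
 [ 0.5784 -0.217   0.061 ]]
[[ 0.514 -0.062  0.009]
 [ 0.512 -0.183  0.009]] [[ 0.589 -0.141  0.026]]
[[ 27.86581603 267.73458133]
 [ 81.75660773  45.66531024]
 [232.37393576 313.87462123]
 [283.88028607  88.65830926]]
(array([ 354.9, -217. ,   -8.5]), None) (array([ 549.9, -598. ,   -8.4]), np.float64(27.6))
```

```bash
python3 -m creep '[{"translation":[35,-22,0],"roll":0,"gripper":62},{"translation":[71,-44,0],"roll":0,"gripper":62},{"translation":[106,-65,0],"roll":0,"gripper":62},{"translation":[142,-87,0],"roll":0,"gripper":62},{"translation":[177,-108,0],"roll":0,"gripper":62}]' 20 >/dev/null
python3 -m creep '[{"translation":[35,-22,0],"roll":0,"gripper":62},{"translation":[71,-44,0],"roll":0,"gripper":62},{"translation":[106,-65,0],"roll":0,"gripper":62},{"translation":[142,-87,0],"roll":0,"gripper":62},{"translation":[177,-108,0],"roll":0,"gripper":62}]' >/dev/null
python3 -m creep '[{"translation":[18,-36,0],"roll":0,"gripper":62},{"translation":[37,-73,0],"roll":0,"gripper":62},{"translation":[56,-109,0],"roll":0,"gripper":62},{"translation":[74,-145,0],"roll":0,"gripper":62},{"translation":[93,-182,0],"roll":0,"gripper":62}]' >/dev/null
python3 -m creep '[{"translation":[20,-39,0],"roll":7,"gripper":62},{"translation":[40,-79,0],"roll":14,"gripper":62},{"translation":[60,-118,0],"roll":21,"gripper":62},{"translation":[80,-158,0],"roll":27.6,"gripper":62},{"translation":[103,-199,0],"roll":27.6,"gripper":62}]'
python3 -m creep '[{"translation":[0,0,0],"roll":0,"gripper":62},{"translation":[0,0,0],"roll":0,"gripper":62}]'
python3 - <<'E'
from crate import *
o=obs(); im=viewer.camera("wrist"); cv2.imwrite("pics/w1.png",im); print(o["time"],o["position"])
for t in ("crate","near_wall_grip"): print(t,[([round(v) for v in d["bbox"]],round(d["p"],2)) for d in viewer.recognise("wrist",t)])
p=[.5376,.1189,-.2152]; c=cam("wrist",o)
print(proj(c,[w(p,a) for a in np.array([[-28,21.5,34],[-28,-21.5,34],[28,21.5,34],[28,-21.5,34]])/1000]).round())
print(go([p[0],p[1],.25],90+np.degrees(p[2])))
E
```

```text
time: 3.02
position: [0.5301, 0.0849, 0.2418]
tool_rot: [0.994, -0.11, 0.0, 0.0]
ft_force: [0.9, -0.4, -1.2]
grip_width: 0.0623
grip_force: 0.0
time: 3.18
position: [0.5302, 0.0856, 0.2416]
tool_rot: [0.995, -0.105, 0.0, 0.0]
ft_force: [1.2, -0.0, -0.3]
grip_width: 0.062
grip_force: 0.0
3.1833 [0.53019129 0.08559989 0.24159565]
crate [([211, 117, 144, 143], 0.83), ([236, 120, 104, 57], 0.37)]
near_wall_grip [([236, 188, 104, 51], 0.94)]
[[271. 209.]
 [308. 209.]
 [269. 160.]
 [308. 160.]]
(array([ -0.3, -37.2,  -8.5]), np.float64(-0.0))
```

View pics/w1.png

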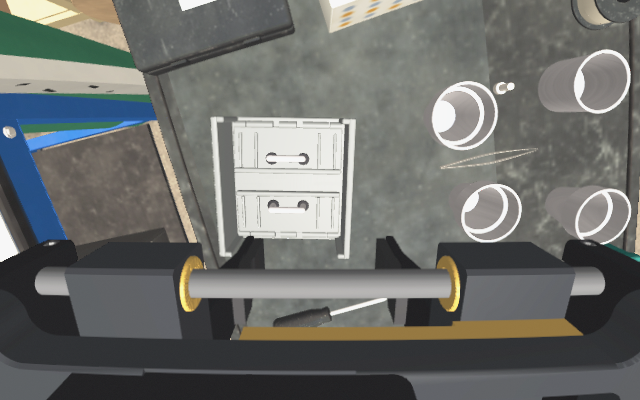

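```bash
python3 - <<'E'
from crate import *
o=obs(); c=cam("wrist",o)
p,e=fit(c,np.array([[269,209],[309,209],[266.5,158.5],[308,158.5]])); print(p,e)
p=[(p[0]+.5376)/2,(p[1]+.1189)/2,(p[2]-.2152)/2]; print(p)
print(go(w(p,[-.028,0,.0365]),90+np.degrees(p[2])),go(w(p,[.028,0,.0365])))
E
```

```text
[ 0.53859038  0.11622411 -0.210909  ] 1.456316714860975
[np.float64(0.5380951877268727), np.float64(0.1175620556466477), np.float64(-0.2130545021741136)]
(array([-27.4, -36. , 205. ]), np.float64(-0.1)) (array([ 28.6, -36.2, 205. ]), None)
```

```bash
python3 -m creep '[{"translation":[-27,-36,20],"roll":0,"gripper":62},{"translation":[-27,-36,60],"roll":0,"gripper":62},{"translation":[-27,-36,100],"roll":0,"gripper":62},{"translation":[-27,-36,135],"roll":0,"gripper":62},{"translation":[-27,-36,150],"roll":0,"gripper":62}]' >/dev/null
python3 -m creep '[{"translation":[0,0,0],"roll":0,"gripper":62},{"translation":[0,0,20],"roll":0,"gripper":62},{"translation":[0,0,40],"roll":0,"gripper":62},{"translation":[0,0,50],"roll":0,"gripper":62},{"translation":[0,0,54],"roll":0,"gripper":62}]'
python3 -m creep '[{"translation":[0,0,0],"roll":0,"gripper":62},{"translation":[0,0,0],"roll":0,"gripper":62}]'
python3 - <<'E'
from crate import *
p=[.5381,.1176,-.2131]; print(go(w(p,[-.028,0,.0365])))
E
```

```text
time: 4.17
position: [0.5115, 0.1233, 0.0373]
tool_rot: [0.994, -0.108, -0.0, 0.0]
ft_force: [-0.5, -0.3, 0.3]
grip_width: 0.0617
grip_force: 0.0
time: 4.33
position: [0.5122, 0.124, 0.0385]
tool_rot: [0.994, -0.108, 0.001, -0.0]
ft_force: [-1.0, -0.2, 0.6]
grip_width: 0.0617
grip_force: 0.0
(array([-1.4,  0.8,  2. ]), None)
```

```bash
python3 -m creep '[{"translation":[-1,1,2],"roll":0,"gripper":50},{"translation":[-1,1,2],"roll":0,"gripper":30},{"translation":[-1,1,2],"roll":0,"gripper":30},{"translation":[-1,1,2],"roll":0,"gripper":30},{"translation":[-1,1,2],"roll":0,"gripper":30}]' 25
python3 -m creep '[{"translation":[-1,0,-1],"roll":0,"gripper":30},{"translation":[-2,0,-3],"roll":0,"gripper":30},{"translation":[-4,0,-5],"roll":0,"gripper":30},{"translation":[-6,0,-7],"roll":0,"gripper":30},{"translation":[-8,0,-9],"roll":0,"gripper":30}]'
python3 - <<'E'
from h import *
print(obs()["position"],obs()["grip_width"]); cv2.imwrite("pics/s1.png",viewer.camera("scene"))
E
```

```text
time: 4.75
position: [0.5115, 0.1282, 0.0362]
tool_rot: [0.994, -0.109, 0.002, -0.004]
ft_force: [1.2, 21.0, -2.6]
grip_width: 0.0426
grip_force: 25.0
time: 5.17
position: [0.5065, 0.1294, 0.0452]
tool_rot: [0.994, -0.109, 0.005, -0.003]
ft_force: [6.1, 17.9, -6.9]
grip_width: 0.0424
grip_force: 25.5
[0.50652856 0.1293677  0.04521904] 0.04240226748723811
```

```bash
python3 -m creep '[{"translation":[-5,-2,-4],"roll":0,"gripper":30},{"translation":[-10,-4,-7],"roll":0,"gripper":30},{"translation":[-15,-5,-9],"roll":0,"gripper":30},{"translation":[-21,-5,-10.5],"roll":0,"gripper":30}]'
python3 -m creep '[{"translation":[-6,0,-1],"roll":0,"gripper":30},{"translation":[-12,0,-1],"roll":0,"gripper":30},{"translation":[-18,0,0],"roll":0,"gripper":30},{"translation":[-23,0,1],"roll":0,"gripper":30}]'
python3 -m creep '[{"translation":[-5,0,2],"roll":0,"gripper":30},{"translation":[-11,0,5],"roll":0,"gripper":30},{"translation":[-13,0,6],"roll":0,"gripper":30},{"translation":[-13,0,6],"roll":0,"gripper":30}]'
python3 - <<'E'
from h import *
print(obs()["position"],obs()["grip_width"]); im=viewer.camera("scene"); cv2.imwrite("pics/s2.png",cv2.resize(im[100:260,190:390],None,fx=4,fy=3.75))
E
```

```text
time: 5.55
position: [0.4922, 0.1333, 0.0575]
tool_rot: [0.994, -0.106, 0.01, 0.0]
ft_force: [9.3, -9.0, 5.5]
grip_width: 0.0423
grip_force: 26.8
time: 5.88
position: [0.4716, 0.138, 0.0592]
tool_rot: [0.994, -0.106, 0.013, -0.001]
ft_force: [3.7, -8.0, 28.9]
grip_width: 0.0422
grip_force: 25.0
time: 6.22
position: [0.4515, 0.1426, 0.0513]
tool_rot: [0.994, -0.107, 0.005, -0.001]
ft_force: [0.1, -0.7, 23.2]
grip_width: 0.0424
grip_force: 25.0
[0.45154504 0.14259931 0.05134447] 0.04241824092855383
```

View pics/s2.png

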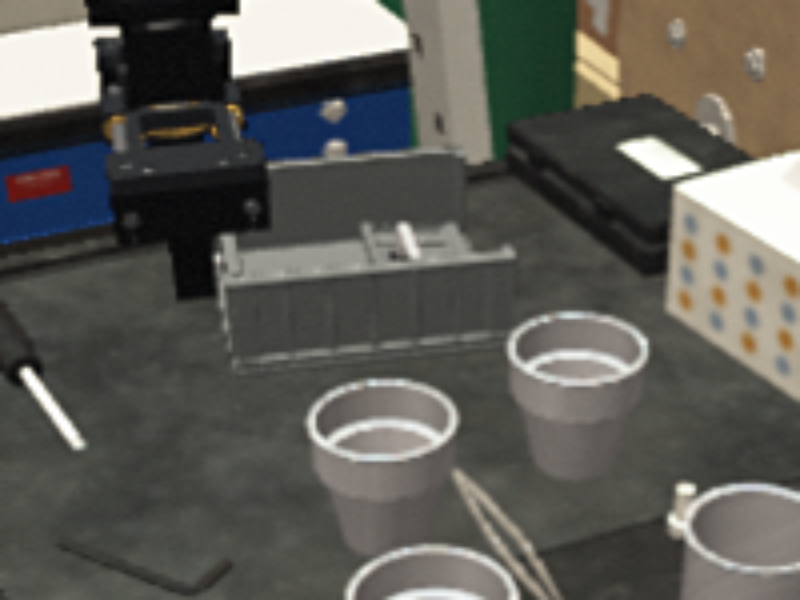

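```bash
python3 -m creep '[{"translation":[-2,0,1],"roll":0,"gripper":30},{"translation":[-4,0,2],"roll":0,"gripper":30},{"translation":[-4,0,2],"roll":0,"gripper":30}]'
python3 -m creep '[{"translation":[-3,0,0],"roll":0,"gripper":62},{"translation":[-3,0,0],"roll":0,"gripper":62},{"translation":[-3,0,0],"roll":0,"gripper":62},{"translation":[-3,0,-30],"roll":0,"gripper":62},{"translation":[-3,0,-70],"roll":0,"gripper":62}]'
python3 -m creep '[{"translation":[0,0,-10],"roll":0,"gripper":62},{"translation":[0,0,-10],"roll":0,"gripper":62}]'
python3 - <<'E'
from crate import *
p=[.5381,.1176,-.2131]; print(go(w(p,[.028,.005,.0365]),90+np.degrees(p[2])))
E
```

```text
time: 6.52
position: [0.4513, 0.1428, 0.0506]
tool_rot: [0.994, -0.106, 0.009, -0.001]
ft_force: [2.6, -5.2, 30.9]
grip_width: 0.0424
grip_force: 25.0
time: 6.93
position: [0.438, 0.1437, 0.1137]
tool_rot: [0.994, -0.107, -0.005, 0.001]
ft_force: [1.0, 0.4, -0.0]
grip_width: 0.0605
grip_force: 0.0
time: 7.1
position: [0.4424, 0.1443, 0.1282]
tool_rot: [0.994, -0.107, 0.003, -0.001]
ft_force: [-0.5, 0.9, -0.5]
grip_width: 0.0621
grip_force: 0.0
(array([126.7,   0.8,  92.3]), np.float64(-0.1))
```

```bash
python3 -m creep '[{"translation":[40,1,0],"roll":0,"gripper":62},{"translation":[80,1,0],"roll":0,"gripper":62},{"translation":[115,1,10],"roll":0,"gripper":62},{"translation":[127,1,40],"roll":0,"gripper":62},{"translation":[127,1,70],"roll":0,"gripper":62}]' 
python3 -m creep '[{"translation":[0,0,8],"roll":0,"gripper":62},{"translation":[0,0,16],"roll":0,"gripper":62},{"translation":[0,0,22],"roll":0,"gripper":62},{"translation":[0,0,22],"roll":0,"gripper":62}]'
python3 - <<'E'
from crate import *
p=[.5381,.1176,-.2131]; print(go(w(p,[.028,.005,.0365]),90+np.degrees(p[2])))
E
python3 -m creep '[{"translation":[0,0,0],"roll":0,"gripper":50},{"translation":[0,0,0],"roll":0,"gripper":30},{"translation":[0,0,0],"roll":0,"gripper":30},{"translation":[0,0,0],"roll":0,"gripper":30},{"translation":[0,0,0],"roll":0,"gripper":30}]' 25
python3 - <<'E'
from crate import *
p=[.5381,.1176,-.2131]; print(go(w(p,[.028,.005,.0365]),90+np.degrees(p[2])))
E
```

```text
time: 7.52
position: [0.5702, 0.1148, 0.0549]
tool_rot: [0.994, -0.108, 0.004, -0.0]
ft_force: [0.0, 0.2, -1.3]
grip_width: 0.062
grip_force: 0.0
time: 7.85
position: [0.5636, 0.1161, 0.0342]
tool_rot: [0.994, -0.107, -0.001, 0.0]
ft_force: [0.3, 0.0, -0.2]
grip_width: 0.062
grip_force: 0.0
(array([ 2.7, -1. , -2.3]), np.float64(-0.1))
time: 8.27
position: [0.5651, 0.1162, 0.0346]
tool_rot: [0.994, -0.107, 0.0, -0.0]
ft_force: [-0.5, 1.1, 1.7]
grip_width: 0.0423
grip_force: 25.0
(array([ 1.4, -0.6, -1.9]), np.float64(-0.1))
```

```bash
python3 -m creep '[{"translation":[2,0,-4],"roll":0,"gripper":30},{"translation":[5,0,-7],"roll":0,"gripper":30},{"translation":[8,0,-10],"roll":0,"gripper":30},{"translation":[13,0,-14],"roll":0,"gripper":30},{"translation":[18,0,-17],"roll":0,"gripper":30}]'
python3 -m creep '[{"translation":[5,0,-2],"roll":0,"gripper":30},{"translation":[11,0,-4],"roll":0,"gripper":30},{"translation":[17,0,-4.5],"roll":0,"gripper":30},{"translation":[23,0,-5],"roll":0,"gripper":30},{"translation":[29,0,-4],"roll":0,"gripper":30}]'
python3 -m creep '[{"translation":[6,0,1],"roll":0,"gripper":30},{"translation":[11,0,4],"roll":0,"gripper":30},{"translation":[17,0,7],"roll":0,"gripper":30},{"translation":[20,0,8],"roll":0,"gripper":30},{"translation":[22,0,9],"roll":0,"gripper":30}]'
python3 - <<'E'
from crate import *
p=[.5381,.1176,-.2131]; v=R.from_euler("z",-p[2]).apply(obs()["position"]-[p[0],p[1],0]);print(v*1000)
a=np.degrees(np.arctan2(v[2]-.0115,.066-v[0])-np.arctan2(23.,38)); print(a)
E
```

```text
time: 8.68
position: [0.5755, 0.1137, 0.0497]
tool_rot: [0.994, -0.108, -0.008, -0.0]
ft_force: [-9.2, 8.4, -0.2]
grip_width: 0.0421
grip_force: 27.5
time: 9.1
position: [0.6085, 0.1063, 0.0575]
tool_rot: [0.994, -0.107, -0.002, 0.0]
ft_force: [-3.2, 0.2, 9.0]
grip_width: 0.0425
grip_force: 25.0
time: 9.52
position: [0.6273, 0.1018, 0.0502]
tool_rot: [0.994, -0.107, -0.006, 0.0]
ft_force: [-16.7, 3.8, 32.6]
grip_width: 0.0424
grip_force: 25.0
[90.51190151  3.46306723 50.23005663]
91.14437392328936
```

```bash
python3 -m creep '[{"translation":[0,0,0],"roll":0,"gripper":62},{"translation":[0,0,0],"roll":0,"gripper":62},{"translation":[0,0,0],"roll":0,"gripper":62},{"translation":[0,0,-40],"roll":0,"gripper":62},{"translation":[0,0,-80],"roll":0,"gripper":62}]' >/dev/null
python3 -m creep '[{"translation":[0,0,-40],"roll":0,"gripper":80},{"translation":[-10,35,-80],"roll":0,"gripper":80},{"translation":[-25,75,-100],"roll":0,"gripper":80},{"translation":[-45,110,-120],"roll":0,"gripper":80},{"translation":[-65,145,-120],"roll":0,"gripper":80}]' >/dev/null
python3 -m creep '[{"translation":[-20,40,0],"roll":0,"gripper":80},{"translation":[-21,60,0],"roll":0,"gripper":80},{"translation":[-21,60,0],"roll":0,"gripper":80},{"translation":[-21,60,0],"roll":0,"gripper":80}]'
cat > cups.py <<'E'
from h import *
from scipy.optimize import least_squares
def rim(c,im,xy,z=.07,r=.032):
    """refine the centre of a rim circle: gradient magnitude along its projected outline"""
    g=cv2.GaussianBlur(im,(0,0),1).astype(float).mean(2)
    def ring(xy,rr): 
        a=np.linspace(0,2*np.pi,120,endpoint=False)
        uv=proj(c,np.c_[xy[0]+rr*np.cos(a),xy[1]+rr*np.sin(a),np.full(120,z)]).astype(np.float32)
        return cv2.remap(g.astype(np.float32),uv[:,:1],uv[:,1:],cv2.INTER_LINEAR).mean()
    best=max(((2*ring(p,r-.0015)-ring(p,r+.003)-ring(p,r-.006),*p) for p in ((xy[0]+i*1e-3,xy[1]+j*1e-3) for i in range(-12,13) for j in range(-12,13))))
    return best
E
python3 - <<'E'
from cups import *
o=obs(); im=viewer.camera("wrist"); c=cam("wrist",o); top=viewer.camera("top"); ct=cam("top"); sc=viewer.camera("scene")
print(o["position"])
b=[d["bbox"] for d in viewer.recognise("wrist","cup_a")]; print(np.round(b))
for n,xy in (("L",(.574,-.070)),("N",(.468,-.088)),("R",(.437,-.212))):
    print(n,"wrist",np.round(rim(c,im,xy),4),"top",np.round(rim(ct,cv2.imread("pics/top0.png"),xy),4), proj(c,[[*xy,.07]]).round())
for n in ("L",): print()
cv2.imwrite("pics/w2.png",np.vstack([cv2.resize(im,(480,300)),cv2.resize(sc[100:250,160:400],(480,300))]))
E
```

```text
time: 10.68
position: [0.516, -0.0694, 0.2435]
tool_rot: [0.994, -0.109, 0.001, 0.0]
ft_force: [0.1, -0.1, 0.1]
grip_width: 0.08
grip_force: 0.0
[ 0.51599998 -0.06938998  0.24352249]
[[276. 101.  65.  68.]
 [425. 199.  65.  60.]
 [319. 197.  55.  59.]]
L wrist [ 1.023392e+02  5.750000e-01 -6.800000e-02] top [51.0661  0.574  -0.069 ] [[307. 136.]]
N wrist [ 1.378494e+02  4.700000e-01 -8.800000e-02] top [57.7435  0.469  -0.088 ] [[346. 232.]]
R wrist [129.8582   0.439   -0.212 ] top [59.1435  0.437  -0.213 ] [[464. 234.]]
```

View pics/w2.png

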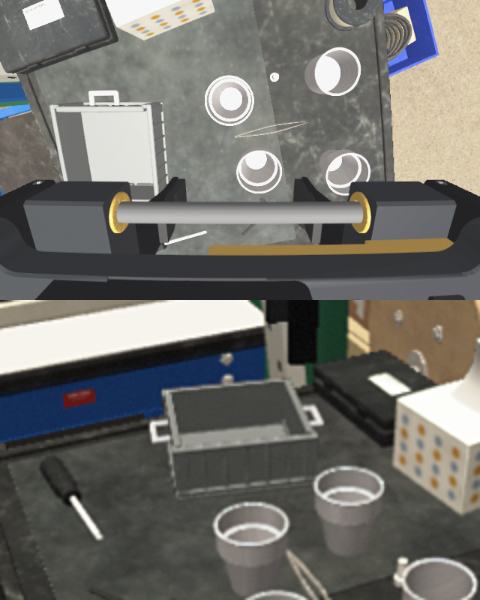

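```bash
python3 -m creep '[{"translation":[40,-9,0],"roll":0,"gripper":80},{"translation":[57,-13,20],"roll":0,"gripper":80},{"translation":[57,-13,55],"roll":0,"gripper":80},{"translation":[57,-13,90],"roll":0,"gripper":80},{"translation":[57,-13,110],"roll":0,"gripper":80}]' >/dev/null
python3 -m creep '[{"translation":[0,0,0],"roll":0,"gripper":80},{"translation":[0,0,0],"roll":0,"gripper":80}]'
python3 - <<'E'
from h import *
print(go([.5745,-.0685,.065]))
E
```

```text
time: 11.47
position: [0.5741, -0.0662, 0.1321]
tool_rot: [0.994, -0.106, -0.001, -0.0]
ft_force: [0.2, -0.2, 1.0]
grip_width: 0.0801
grip_force: 0.0
(array([ 1.1,  2.2, 67.1]), None)
```

```bash
python3 -m creep '[{"translation":[1,2,25],"roll":0,"gripper":80},{"translation":[1,2,45],"roll":0,"gripper":80},{"translation":[1,2,60],"roll":0,"gripper":80},{"translation":[1,2,67],"roll":0,"gripper":80},{"translation":[1,2,67],"roll":0,"gripper":80}]'
python3 -m creep '[{"translation":[0,0,0],"roll":0,"gripper":72},{"translation":[0,0,0],"roll":0,"gripper":60},{"translation":[0,0,0],"roll":0,"gripper":55},{"translation":[0,0,0],"roll":0,"gripper":55},{"translation":[0,0,0],"roll":0,"gripper":55}]' 25
python3 -m creep '[{"translation":[0,0,-10],"roll":0,"gripper":55},{"translation":[0,0,-40],"roll":0,"gripper":55},{"translation":[0,0,-75],"roll":0,"gripper":55},{"translation":[0,0,-105],"roll":0,"gripper":55},{"translation":[0,0,-105],"roll":0,"gripper":55}]'
python3 -m creep '[{"translation":[0,0,0],"roll":0,"gripper":55}]'
python3 - <<'E'
from crate import *
p=[.539,.1225,-.2131]; print(go(w(p,[0,0,.17]),90+np.degrees(p[2])))
E
```

```text
time: 11.88
position: [0.5754, -0.0693, 0.0665]
tool_rot: [0.994, -0.107, 0.0, 0.0]
ft_force: [0.3, 0.1, 0.7]
grip_width: 0.0798
grip_force: 0.0
time: 12.3
position: [0.5758, -0.0697, 0.0676]
tool_rot: [0.994, -0.107, 0.001, 0.0]
ft_force: [0.0, 0.4, 5.3]
grip_width: 0.0626
grip_force: 25.0
time: 12.72
position: [0.5785, -0.0707, 0.1778]
tool_rot: [0.994, -0.107, 0.006, 0.001]
ft_force: [1.7, -0.4, -1.8]
grip_width: 0.0625
grip_force: 25.0
time: 12.8
position: [0.5759, -0.07, 0.1737]
tool_rot: [0.994, -0.107, 0.002, 0.001]
ft_force: [-1.0, 0.0, -1.6]
grip_width: 0.0625
grip_force: 25.0
(array([ -77.1, -180.2,    3.3]), np.float64(-0.1))
```

```bash
python3 -m creep '[{"translation":[-15,-36,0],"roll":0,"gripper":55},{"translation":[-31,-72,0],"roll":0,"gripper":55},{"translation":[-46,-108,0],"roll":0,"gripper":55},{"translation":[-62,-144,0],"roll":0,"gripper":55},{"translation":[-77,-180,0],"roll":0,"gripper":55}]' >/dev/null
python3 -m creep '[{"translation":[0,0,0],"roll":0,"gripper":55},{"translation":[0,0,0],"roll":0,"gripper":55},{"translation":[0,0,0],"roll":0,"gripper":55}]'
python3 - <<'E'
from crate import *
p=[.539,.1225,-.2131]; print(go(w(p,[0,0,.077]),90+np.degrees(p[2])))
E
```

```text
time: 13.47
position: [0.5372, 0.1226, 0.1702]
tool_rot: [0.994, -0.107, -0.001, 0.0]
ft_force: [-0.3, 0.9, -1.5]
grip_width: 0.0625
grip_force: 25.0
(array([ 1.9, -0.4, 93.2]), np.float64(-0.0))
```

```bash
python3 -m creep '[{"translation":[2,0,25],"roll":0,"gripper":55},{"translation":[2,0,50],"roll":0,"gripper":55},{"translation":[2,0,72],"roll":0,"gripper":55},{"translation":[2,0,85],"roll":0,"gripper":55},{"translation":[2,0,91],"roll":0,"gripper":55}]'
python3 -m creep '[{"translation":[0,0,2],"roll":0,"gripper":55},{"translation":[0,0,3],"roll":0,"gripper":55},{"translation":[0,0,3],"roll":0,"gripper":55}]'
```

```text
time: 13.88
position: [0.5388, 0.1202, 0.0777]
tool_rot: [0.994, -0.109, -0.002, 0.0]
ft_force: [-0.6, -0.4, -0.2]
grip_width: 0.0627
grip_force: 25.0
time: 14.13
position: [0.5407, 0.1216, 0.0778]
tool_rot: [0.994, -0.108, 0.001, -0.0]
ft_force: [-0.2, -0.3, -0.1]
grip_width: 0.0625
grip_force: 25.0
```

```bash
python3 -m creep '[{"translation":[0,0,1.5],"roll":0,"gripper":55},{"translation":[0,0,2.5],"roll":0,"gripper":55},{"translation":[0,0,3],"roll":0,"gripper":55},{"translation":[0,0,3],"roll":0,"gripper":55}]'
python3 -m creep '[{"translation":[0,0,0],"roll":0,"gripper":78},{"translation":[0,0,0],"roll":0,"gripper":78},{"translation":[0,0,0],"roll":0,"gripper":78},{"translation":[0,0,-30],"roll":0,"gripper":78},{"translation":[0,0,-70],"roll":0,"gripper":78}]'
python3 -m creep '[{"translation":[0,0,-35],"roll":0,"gripper":80},{"translation":[0,0,-70],"roll":0,"gripper":80},{"translation":[0,0,-70],"roll":0,"gripper":80},{"translation":[0,0,-70],"roll":0,"gripper":80}]'
python3 - <<'E'
from cups import *
o=obs(); im=viewer.camera("wrist"); c=cam("wrist",o); print(o["position"])
print(np.round(rim(c,im,(.539,.122),.078),4),go([.469,-.088,.13]))
cv2.imwrite("pics/w3.png",im)
E
```

```text
time: 14.47
position: [0.5407, 0.1223, 0.0756]
tool_rot: [0.994, -0.107, 0.001, 0.0]
ft_force: [-0.1, -0.8, 5.3]
grip_width: 0.0625
grip_force: 25.0
time: 14.88
position: [0.537, 0.1222, 0.1416]
tool_rot: [0.994, -0.107, -0.005, 0.001]
ft_force: [0.4, -0.1, 0.3]
grip_width: 0.0775
grip_force: 0.0
time: 15.22
position: [0.5412, 0.1225, 0.2165]
tool_rot: [0.994, -0.107, 0.003, -0.0]
ft_force: [0.5, -0.5, 0.8]
grip_width: 0.0798
grip_force: 0.0
[0.54124518 0.12248539 0.21651832]
[70.7113  0.539   0.123 ] (array([-24.3, 220.7,  84.6]), None)
```

View pics/w3.png

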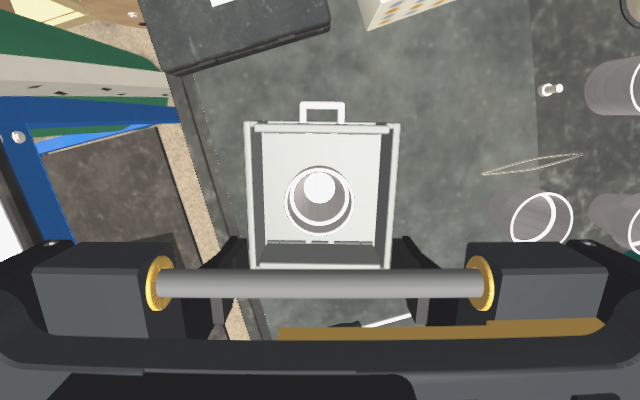

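```bash
python3 -m creep '[{"translation":[-4,40,0],"roll":0,"gripper":80},{"translation":[-9,80,0],"roll":0,"gripper":80},{"translation":[-13,120,0],"roll":0,"gripper":80},{"translation":[-18,160,0],"roll":0,"gripper":80},{"translation":[-22,200,5],"roll":0,"gripper":80}]' >/dev/null
python3 -m creep '[{"translation":[-2,21,15],"roll":0,"gripper":80},{"translation":[-2,21,45],"roll":0,"gripper":80},{"translation":[-2,21,75],"roll":0,"gripper":80},{"translation":[-2,21,80],"roll":0,"gripper":80},{"translation":[-2,21,80],"roll":0,"gripper":80}]'
python3 - <<'E'
from cups import *
o=obs(); print(go([.469,-.088,.066]))
E
```

```text
time: 16.1
position: [0.4666, -0.0875, 0.1264]
tool_rot: [0.994, -0.107, -0.004, -0.001]
ft_force: [0.0, 0.1, 0.4]
grip_width: 0.0801
grip_force: 0.0
(array([ 2.9,  0.1, 60.4]), None)
```

```bash
python3 -m creep '[{"translation":[1,0,25],"roll":0,"gripper":80},{"translation":[1,0,45],"roll":0,"gripper":80},{"translation":[1,0,58],"roll":0,"gripper":80},{"translation":[1,0,61],"roll":0,"gripper":80},{"translation":[1,0,61],"roll":0,"gripper":80}]'
python3 -m creep '[{"translation":[0,0,0],"roll":0,"gripper":72},{"translation":[0,0,0],"roll":0,"gripper":60},{"translation":[0,0,0],"roll":0,"gripper":55},{"translation":[0,0,0],"roll":0,"gripper":55},{"translation":[0,0,0],"roll":0,"gripper":55}]' 25
python3 -m creep '[{"translation":[0,0,-10],"roll":0,"gripper":55},{"translation":[0,0,-40],"roll":0,"gripper":55},{"translation":[0,0,-80],"roll":0,"gripper":55},{"translation":[0,0,-120],"roll":0,"gripper":55},{"translation":[0,0,-125],"roll":0,"gripper":55}]'
python3 -m creep '[{"translation":[0,0,0],"roll":0,"gripper":55},{"translation":[0,0,0],"roll":0,"gripper":55}]'
python3 - <<'E'
from cups import *
o=obs(); im=viewer.camera("wrist"); c=cam("wrist",o); print(o["position"])
z=o["position"][2]-.066+.07
print(np.round(rim(c,im,o["position"][:2],z),4), np.round(proj(c,[[*o["position"][:2],z]])))
cv2.imwrite("pics/w4.png",im)
print(go([.540,.1225,.19]))
E
```

```text
time: 16.52
position: [0.4704, -0.0882, 0.0683]
tool_rot: [0.994, -0.107, -0.0, -0.0]
ft_force: [-0.5, 1.0, 0.9]
grip_width: 0.08
grip_force: 0.0
time: 16.93
position: [0.471, -0.0888, 0.0692]
tool_rot: [0.994, -0.107, 0.001, 0.0]
ft_force: [0.1, 2.1, 5.6]
grip_width: 0.0632
grip_force: 25.0
time: 17.35
position: [0.4736, -0.0901, 0.1995]
tool_rot: [0.994, -0.107, 0.006, 0.002]
ft_force: [1.0, -0.1, -0.8]
grip_width: 0.063
grip_force: 25.0
time: 17.52
position: [0.4697, -0.0885, 0.1935]
tool_rot: [0.994, -0.107, -0.0, 0.0]
ft_force: [-0.4, 0.1, -0.5]
grip_width: 0.0627
grip_force: 25.0
[ 0.46971012 -0.08851785  0.19347374]
[ 1.332064e+02  4.707000e-01 -8.850000e-02] [[319. 275.]]
(array([  24.4, -221. ,    2.5]), None)
```

```bash
python3 -m creep '[{"translation":[4,-40,0],"roll":0,"gripper":55},{"translation":[9,-80,0],"roll":0,"gripper":55},{"translation":[13,-120,0],"roll":0,"gripper":55},{"translation":[18,-160,0],"roll":0,"gripper":55},{"translation":[22,-200,0],"roll":0,"gripper":55}]' >/dev/null
python3 -m creep '[{"translation":[2,-15,0],"roll":0,"gripper":55},{"translation":[2,-21,0],"roll":0,"gripper":55},{"translation":[2,-21,0],"roll":0,"gripper":55},{"translation":[2,-21,0],"roll":0,"gripper":55},{"translation":[2,-21,0],"roll":0,"gripper":55}]'
python3 - <<'E'
from cups import *
o=obs(); print(go([.540,.1225,.101]))
E
```

```text
time: 18.4
position: [0.5399, 0.1207, 0.1923]
tool_rot: [0.994, -0.108, -0.001, 0.0]
ft_force: [-1.1, -0.2, -1.7]
grip_width: 0.0629
grip_force: 25.0
(array([-0. , -1.9, 91.3]), None)
```

Descend in stages, watching the force.

```bash
python3 -m creep '[{"translation":[0,-1,20],"roll":0,"gripper":55},{"translation":[0,-1,38],"roll":0,"gripper":55},{"translation":[0,-1,50],"roll":0,"gripper":55},{"translation":[0,-1,60],"roll":0,"gripper":55},{"translation":[0,-1,65],"roll":0,"gripper":55}]'
python3 -m creep '[{"translation":[0,0,5],"roll":0,"gripper":55},{"translation":[0,0,10],"roll":0,"gripper":55},{"translation":[0,0,15],"roll":0,"gripper":55},{"translation":[0,0,19],"roll":0,"gripper":55},{"translation":[0,0,22],"roll":0,"gripper":55}]'
```

```text
time: 18.82
position: [0.5402, 0.1216, 0.127]
tool_rot: [0.994, -0.108, -0.001, 0.0]
ft_force: [-0.3, 0.6, -1.4]
grip_width: 0.063
grip_force: 25.0
time: 19.23
position: [0.5412, 0.1231, 0.1061]
tool_rot: [0.994, -0.107, 0.0, -0.0]
ft_force: [0.0, 0.0, -1.5]
grip_width: 0.0629
grip_force: 25.0
```

```bash
python3 -m creep '[{"translation":[0,0,1],"roll":0,"gripper":55},{"translation":[0,0,2],"roll":0,"gripper":55},{"translation":[0,0,3],"roll":0,"gripper":55},{"translation":[0,0,4],"roll":0,"gripper":55},{"translation":[0,0,4],"roll":0,"gripper":55}]'
python3 -m creep '[{"translation":[0,0,1],"roll":0,"gripper":55},{"translation":[0,0,2],"roll":0,"gripper":55},{"translation":[0,0,2],"roll":0,"gripper":55}]'
```

```text
time: 19.65
position: [0.5413, 0.1231, 0.1023]
tool_rot: [0.994, -0.107, 0.0, 0.0]
ft_force: [0.3, -0.5, -0.7]
grip_width: 0.0628
grip_force: 25.0
time: 19.9
position: [0.5416, 0.1227, 0.1014]
tool_rot: [0.994, -0.107, 0.001, 0.0]
ft_force: [-1.3, -1.8, 5.6]
grip_width: 0.0627
grip_force: 25.0
```

```bash
python3 -m creep '[{"translation":[0,0,0],"roll":0,"gripper":76},{"translation":[0,0,0],"roll":0,"gripper":76},{"translation":[0,0,0],"roll":0,"gripper":76},{"translation":[0,0,-30],"roll":0,"gripper":76},{"translation":[0,0,-70],"roll":0,"gripper":76}]'
python3 -m creep '[{"translation":[0,0,-30],"roll":0,"gripper":80},{"translation":[0,0,-45],"roll":0,"gripper":80},{"translation":[0,0,-45],"roll":0,"gripper":80},{"translation":[0,0,-45],"roll":0,"gripper":80}]'
python3 - <<'E'
from cups import *
o=obs(); im=viewer.camera("wrist"); c=cam("wrist",o); sc=viewer.camera("scene"); print(o["position"])
print(np.round(rim(c,im,(.540,.123),.102),4),go([.438,-.2125,.13]))
cv2.imwrite("pics/w5.png",np.vstack([cv2.resize(im,(480,300)),cv2.resize(sc[100:250,160:400],(480,300))]))
E
```

```text
time: 20.32
position: [0.5383, 0.123, 0.1675]
tool_rot: [0.994, -0.107, -0.005, 0.001]
ft_force: [-0.5, 0.2, -0.1]
grip_width: 0.0753
grip_force: 0.0
time: 20.65
position: [0.5413, 0.1232, 0.2158]
tool_rot: [0.994, -0.107, 0.001, -0.0]
ft_force: [0.5, -0.6, -0.6]
grip_width: 0.0802
grip_force: 0.0
[0.5413403 0.1231761 0.215807 ]
[93.8764  0.54    0.123 ] (array([-27.8, 349.5,  84.2]), None)
```

View pics/w5.png

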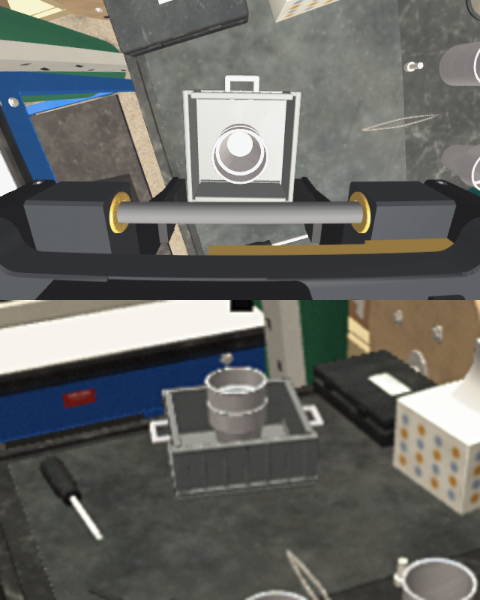

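```bash
python3 -m creep '[{"translation":[-3,40,0],"roll":0,"gripper":80},{"translation":[-6,80,0],"roll":0,"gripper":80},{"translation":[-10,120,0],"roll":0,"gripper":80},{"translation":[-13,160,0],"roll":0,"gripper":80},{"translation":[-16,200,0],"roll":0,"gripper":80}]' >/dev/null
python3 -m creep '[{"translation":[-3,40,0],"roll":0,"gripper":80},{"translation":[-6,80,0],"roll":0,"gripper":80},{"translation":[-9,120,10],"roll":0,"gripper":80},{"translation":[-12,148,20],"roll":0,"gripper":80},{"translation":[-12,148,20],"roll":0,"gripper":80}]' >/dev/null
python3 -m creep '[{"translation":[0,0,0],"roll":0,"gripper":80},{"translation":[0,0,0],"roll":0,"gripper":80}]'
python3 - <<'E'
from cups import *
o=obs(); im=viewer.camera("wrist"); c=cam("wrist",o)
print(np.round(rim(c,im,(.438,-.2125)),4), go([.438,-.2125,.066]))
E
```

```text
time: 21.75
position: [0.4388, -0.2099, 0.1941]
tool_rot: [0.994, -0.108, -0.001, -0.001]
ft_force: [0.8, 0.1, 0.3]
grip_width: 0.0802
grip_force: 0.0
[147.786    0.439   -0.2115] (array([ -0.3,   3.3, 128.5]), None)
```

```bash
python3 -m creep '[{"translation":[0,2,35],"roll":0,"gripper":80},{"translation":[0,2,70],"roll":0,"gripper":80},{"translation":[0,2,100],"roll":0,"gripper":80},{"translation":[0,2,120],"roll":0,"gripper":80},{"translation":[0,2,127],"roll":0,"gripper":80}]'
python3 -m creep '[{"translation":[0,0,0],"roll":0,"gripper":80},{"translation":[0,0,0],"roll":0,"gripper":72},{"translation":[0,0,0],"roll":0,"gripper":60},{"translation":[0,0,0],"roll":0,"gripper":55},{"translation":[0,0,0],"roll":0,"gripper":55}]' 25
python3 -m creep '[{"translation":[0,0,0],"roll":0,"gripper":55},{"translation":[0,0,-10],"roll":0,"gripper":55},{"translation":[0,0,-40],"roll":0,"gripper":55},{"translation":[0,0,-80],"roll":0,"gripper":55},{"translation":[0,0,-120],"roll":0,"gripper":55}]'
python3 -m creep '[{"translation":[0,0,-30],"roll":0,"gripper":55},{"translation":[0,0,-30],"roll":0,"gripper":55},{"translation":[0,0,-30],"roll":0,"gripper":55}]'
python3 - <<'E'
from cups import *
print(go([.541,.123,.22]))
E
```

```text
time: 22.22
position: [0.4381, -0.2101, 0.0658]
tool_rot: [0.994, -0.106, -0.002, -0.002]
ft_force: [-1.3, -0.1, -0.2]
grip_width: 0.0798
grip_force: 0.0
time: 22.63
position: [0.4399, -0.2132, 0.0696]
tool_rot: [0.994, -0.107, 0.001, 0.001]
ft_force: [0.2, 0.2, 3.1]
grip_width: 0.0621
grip_force: 25.0
time: 23.05
position: [0.438, -0.2123, 0.1895]
tool_rot: [0.994, -0.107, -0.001, -0.001]
ft_force: [1.0, -0.7, -0.6]
grip_width: 0.0617
grip_force: 25.0
time: 23.3
position: [0.4397, -0.2135, 0.2206]
tool_rot: [0.994, -0.107, 0.002, 0.001]
ft_force: [0.2, -0.4, -1.7]
grip_width: 0.0615
grip_force: 25.0
(array([ 2.720e+01, -3.504e+02, -2.000e-01]), None)
```

```bash
python3 -m creep '[{"translation":[3,-40,0],"roll":0,"gripper":55},{"translation":[6,-80,0],"roll":0,"gripper":55},{"translation":[9,-120,0],"roll":0,"gripper":55},{"translation":[12,-160,0],"roll":0,"gripper":55},{"translation":[16,-200,0],"roll":0,"gripper":55}]' >/dev/null
python3 -m creep '[{"translation":[3,-40,0],"roll":0,"gripper":55},{"translation":[6,-80,0],"roll":0,"gripper":55},{"translation":[8,-115,0],"roll":0,"gripper":55},{"translation":[10,-140,0],"roll":0,"gripper":55},{"translation":[11,-150,0],"roll":0,"gripper":55}]' >/dev/null
python3 -m creep '[{"translation":[0,0,0],"roll":0,"gripper":55},{"translation":[0,0,0],"roll":0,"gripper":55},{"translation":[0,0,0],"roll":0,"gripper":55},{"translation":[0,0,0],"roll":0,"gripper":55}]'
python3 - <<'E'
from cups import *
o=obs(); im=viewer.camera("scene"); cv2.imwrite("pics/s3.png",cv2.resize(im[80:230,160:400],(720,450))); print(go([.541,.123,.125]))
E
```

```text
time: 24.47
position: [0.5395, 0.1216, 0.2178]
tool_rot: [0.994, -0.108, -0.001, 0.0]
ft_force: [0.9, -1.0, -0.7]
grip_width: 0.0622
grip_force: 25.0
(array([ 1. , -1.6, 93.1]), None)
```

View pics/s3.png

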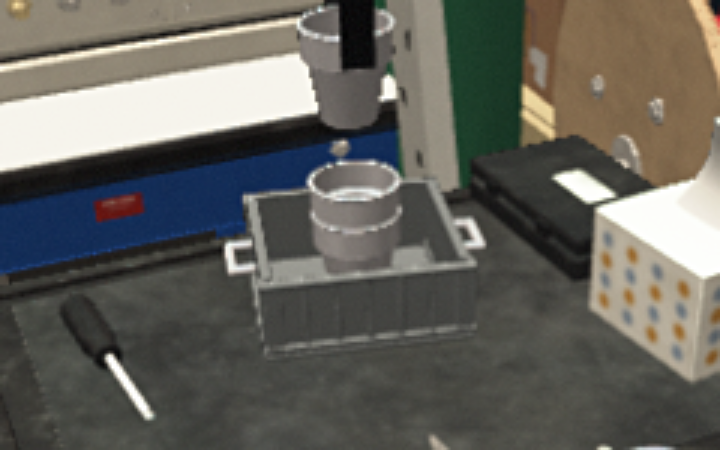

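The third cup is held upright above the two-cup stack (held cup at about 347,65; stack rim at about 354,180). Lowering it now.

```bash
python3 -m creep '[{"translation":[0,-1,20],"roll":0,"gripper":55},{"translation":[0,-1,38],"roll":0,"gripper":55},{"translation":[0,-1,50],"roll":0,"gripper":55},{"translation":[0,-1,60],"roll":0,"gripper":55},{"translation":[0,-1,66],"roll":0,"gripper":55}]'
python3 -m creep '[{"translation":[0,0,5],"roll":0,"gripper":55},{"translation":[0,0,10],"roll":0,"gripper":55},{"translation":[0,0,15],"roll":0,"gripper":55},{"translation":[0,0,19],"roll":0,"gripper":55},{"translation":[0,0,22],"roll":0,"gripper":55}]'
python3 -m creep '[{"translation":[0,0,1],"roll":0,"gripper":55},{"translation":[0,0,2],"roll":0,"gripper":55},{"translation":[0,0,3],"roll":0,"gripper":55},{"translation":[0,0,3],"roll":0,"gripper":55}]'
```

```text
time: 24.93
position: [0.5399, 0.1233, 0.1513]
tool_rot: [0.994, -0.108, -0.001, 0.0]
ft_force: [-1.0, 0.3, -0.9]
grip_width: 0.0617
grip_force: 25.0
time: 25.35
position: [0.5407, 0.1242, 0.1302]
tool_rot: [0.994, -0.107, 0.0, 0.0]
ft_force: [1.1, 0.1, -0.2]
grip_width: 0.0619
grip_force: 25.0
time: 25.68
position: [0.5405, 0.1243, 0.1274]
tool_rot: [0.994, -0.107, 0.0, 0.0]
ft_force: [0.3, -0.3, -2.1]
grip_width: 0.0616
grip_force: 25.0
```

```bash
python3 -m creep '[{"translation":[0,0,1],"roll":0,"gripper":55},{"translation":[0,0,2],"roll":0,"gripper":55},{"translation":[0,0,2.5],"roll":0,"gripper":55},{"translation":[0,0,2.5],"roll":0,"gripper":55}]'
python3 -m creep '[{"translation":[0,0,1],"roll":0,"gripper":55},{"translation":[0,0,1.5],"roll":0,"gripper":55},{"translation":[0,0,1.5],"roll":0,"gripper":55}]'
```

```text
time: 26.02
position: [0.5412, 0.1232, 0.126]
tool_rot: [0.994, -0.107, 0.001, 0.001]
ft_force: [-0.8, -4.9, 6.8]
grip_width: 0.0618
grip_force: 25.0
time: 26.27
position: [0.5414, 0.1226, 0.1256]
tool_rot: [0.994, -0.106, 0.001, 0.002]
ft_force: [-2.8, -5.4, 13.5]
grip_width: 0.062
grip_force: 25.0
```

```bash
python3 -m creep '[{"translation":[0,0,0],"roll":0,"gripper":76},{"translation":[0,0,0],"roll":0,"gripper":76},{"translation":[0,0,0],"roll":0,"gripper":76},{"translation":[0,0,-30],"roll":0,"gripper":76},{"translation":[0,0,-70],"roll":0,"gripper":76}]'
python3 -m creep '[{"translation":[0,0,-30],"roll":0,"gripper":80},{"translation":[0,0,-60],"roll":0,"gripper":80},{"translation":[0,0,-60],"roll":0,"gripper":80},{"translation":[0,0,-60],"roll":0,"gripper":80}]'
python3 - <<'E'
from cups import *
o=obs(); im=viewer.camera("wrist"); c=cam("wrist",o); sc=viewer.camera("scene"); cs=cam("scene")
for z in (.126,.131): print(np.round(rim(c,im,(.540,.123),z),4),np.round(rim(cs,sc,(.54,.123),z),4))
cv2.imwrite("pics/w6.png",np.vstack([cv2.resize(im[80:280,160:480],(480,300)),cv2.resize(sc[100:250,160:400],(480,300))]))
E
```

```text
time: 26.68
position: [0.5372, 0.1244, 0.1902]
tool_rot: [0.994, -0.107, -0.005, 0.0]
ft_force: [0.3, 0.2, -0.2]
grip_width: 0.0752
grip_force: 0.0
time: 27.02
position: [0.5412, 0.1247, 0.2548]
tool_rot: [0.994, -0.107, 0.002, -0.0]
ft_force: [0.1, 0.0, -0.4]
grip_width: 0.0799
grip_force: 0.0
[99.3965  0.54    0.123 ] [46.864  0.539  0.122]
[95.6091  0.541   0.122 ] [46.0491  0.535   0.111 ]
```

View pics/w6.png

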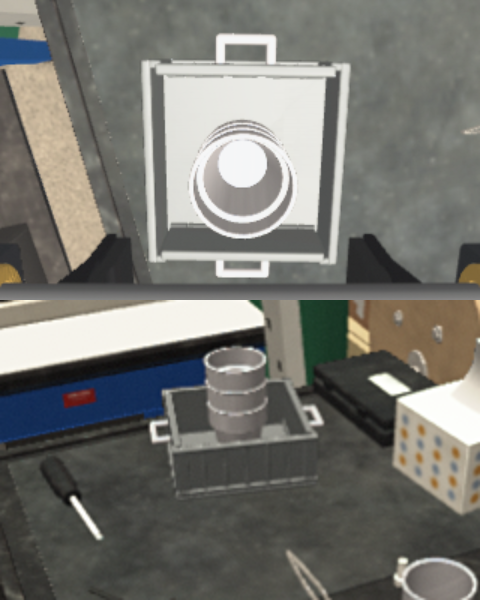

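The picture shows the three-cup stack standing straight in the middle of the crate (rim at about 235,370 in the scene half). The collars are evenly spaced, both end walls are upright and the gripper is clear.

```bash
python3 -c "from rig import hand_in; print(hand_in())"
```

```text
the job is handed in; nothing more can be done
None
```

Both end walls are upright and the three cups are nested and standing straight on the crate floor. I didn't touch the beaker or the other items, and I handed the job in at about 27 s; no verdict came back.

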